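# Take the handlamp off its locked charging dock

### The arm

A 7-joint arm with a two-finger parallel gripper is mounted at the origin on the work surface. World frame = base frame: x ahead of the robot, y to its left, z up, the work surface at z = 0. Lengths are in m, angles in rad, forces in N, time in s.
With the tool pointing down it reaches from about 0.4 to 0.85 m from the base axis. Payload 10.4 kg.
Tool frame: the origin (TCP) lies between the finger pads; the fingertips stand manip.finger_overhang ahead of it and the grasp point (between the pads) lies 11 mm behind it (manip.finger_overhang is the distance from the TCP to the fingertips, in m); x points along the fingers, z is the direction in which the jaws open and shut, and the axes are right-handed (so a half turn about x gives the same grasp; the last joint's range is limited). The gripper opens to 85 mm and grips with 20 to 120 N. Pads are 22 mm wide; open, the fingers measure 114 mm over their backs; the gripper's body (76 mm by 85 mm) begins 54 mm behind the grasp point. The pads swing forward as they close: fully open they stand 13 mm farther back than shut.
Start: joints at [-1.294, 0.332, -0.065, 1.46, 0.022, 1.35, -0.088], TCP at [0.185, 0.597, 0.239] pointing down, gripper open.
Joint ranges: [-2.6, 2.6], [-0.5, 2.12], [-1.47, 1.34], [0.16, 2.42], [-1.27, 4.41], [0.06, 2.06], [-2.6, 2.6]. Speed limits (rad/s): [2.22, 2.22, 2.79, 2.79, 3.14, 3.14, 3.14].

### API

Orientations are given as a unit quaternion [x, y, z, w].
In Python, from workcell import get_obs, camera, workorder, manip gives the robot as it stands. The module is installed in compiled form; this text tells all that it offers.
- The arm moves only by the tool play_rows, never from a script. Its argument "increments" is text: rows parted by semicolons, each of 4 numbers parted by spaces: the shift along the tool's x, y, z in m, then the turn about the tool's x in rad. A call has 1 to 20 rows; each row shifts and turns the pose as measured when the row begins, along the tool's axes as they then stand; what a row does not reach is not made up. A row lasts 1/10 s, in which the tool goes at most 50 mm and 8.59 degrees, less where a joint would pass 70% of its speed; a pose out of reach is approached as far as the arm can. A call is refused whole if a number of a shift passes 0.05 or a number of a turn 0.15, either way. A call with a gripper value outside its range is refused whole. "hand" is the gripper command: -1 is fully open, 1 is shut, values between are in proportion, set as the call begins (left out, the last holds). The fingers move at their own pace and stop on an object; "squeeze" is the grip in N (left out, the last holds). Time passes only in rows, so rows that do not move let the fingers close. It gives the time, the measured TCP pose, the force and the opening at its end, in the units of the state.
- get_obs(): the state, without advancing time (a new reading comes with each control period).
- camera(name): name is "side" or "top"; returns a dict with "img" (420x560x3 uint8, blue, green, red), "fov_y" (degrees; the focal length in pixels is half the picture's height over the tangent of half this angle, whatever the lens; pixels are square), "cx", "cy" (the principal point, pixels), "distortion" ([k1, k2, p1, p2, k3] as OpenCV has them; the pictures are not rectified), "R" (3x3) and "t" (3): a world point X has camera coordinates R X + t. Camera axes: x right, y down, z forward; pixel columns grow to the right and rows downward; lengths in m; the calibration is good to about 2 mm. A picture is of the moment at which its call begins. There is no depth.
- workorder.hand_in(): hands the job in, once; it reports no verdict.
The state is a dict: "clock": time; "joint_pos": joint angles; "joint_velocities": joint speeds; "tau": joint torques, N m; "position": TCP position; "ee_rot": TCP orientation; "ft_force": force on the tool from outside, world axes, zero at the start; "torque": the same for the moment, N m; "grip_width": opening from 0.0 (shut) to 1.0 (fully open).
Only numpy, scipy, OpenCV 4.12 (cv2) and the standard library are available. Lean on these libraries where they do the work, as an engineer would, in place of code of your own. Each camera call takes 0.05 s, during which the arm holds its last target.

### The job

Take the handlamp off charge: turn the key in the dock's lock counter-clockwise as far as it goes to free the lamp, lift the lamp off and set it down gently, upright, in the middle of the ribbed rubber mat beside the dock. Then lock the empty dock by turning the key all the way back, draw the key out and leave it in the rectangular wooden key tray. Do not knock the lamp over or shift the other things on the bench.

Things in the scene. Friction and masses are not known exactly. Their poses are not given: they have to be found in the camera images.
- dock: Charging dock, fixed: black base 200 (x) x 176 (y) x 12 mm, lamp bay on its -y side, grey charger housing with the lock along its +y side (x -80 to 80, y 29 to 79 mm, top 88 mm above the bench). Origin on the bench at the middle of the base, z up.
- lock_face (a point): Centre of the lock's round steel face (35 mm across) on top of the charger housing, 94 mm above the bench, at x 0, y 54 mm of the dock's frame; axes as the dock's. The lock's axis is vertical. A steel cam under it (16 mm wide, reaching 38 mm from the axis, underside 70 mm above the bench) sticks out of the housing over the shoulder of the lamp's battery case when locked.
- lock (a joint): Angle of the lock's plug, rad, counter-clockwise from above. 0 = locked, a stop; only there does the key come out (forced, up to 0.3); the cam points to the dock's -y and holds the lamp down. 1.4 (80 degrees) = open, a stop; the cam is inside the housing. The lamp is free above 1.1. Turns stiffly (0.03 N m), stays where left; the key has about 0.07 rad of play.
- key: Key, loose, 25 g, 60 mm tall, standing in the lock at the start. Origin at the blade's tip, z up to its head: flat black plastic, 30 (x) x 8 (y) mm, z 26 to 60 mm, its flat sides to pinch. In the lock the head spans 6 to 40 mm above the lock's face, the tip is 20 mm below it. At lock 0 the key's x is the dock's x. The steel blade (3 mm thick) is widened below the lock's face, which keeps it in at other angles.
- key_mid (a point): Middle of the key, 30 mm up its length from the tip. To come out of the lock the key is drawn straight up; it is free after 20 mm.
- lamp: Handlamp, loose, about 0.8 kg. Origin at the centre of its underside, z up, round lamp head (94 mm across) at its +x end reaching x = 112 mm. Grey battery case 150 (x) x 100 (y) x 55 mm; narrower light grey upper shell 72 mm wide, top at z = 87 mm; black handle on top, total height 133 mm. Starts in the dock's bay, axes along the dock's.
- lamp_handle (a point): Middle of the lamp's handle bar, at x 8, z 124 mm of the lamp: 122 mm long (along the lamp's x), 24 mm wide (y), 18 mm high; 28 mm of free space beneath it, between posts 84 mm apart. The centre of mass is within 5 mm of straight below this point.
- mat: Ribbed black rubber mat, fixed, 260 (x) x 200 (y) x 4 mm, to one side of the dock (left or right). Origin at the centre of its underside.
- key_tray: Rectangular plywood key tray, fixed, open on top, 120 (x) x 150 (y) mm outside, floor and walls 4 mm thick, 25 mm high, standing in the steel work tray. Origin at the centre of its underside.
- work_tray: Shallow sheet-steel tray, fixed, 300 (x) x 200 (y) mm, rim 12 mm high, floor 3 mm thick, on the other side of the dock from the mat. Holds the key tray and the parts dish, one at each end. Origin at the centre of its underside.
- parts_dish: Round steel dish of bolts, 116 mm across, 28 mm high, in the work tray. Not part of the job: leave it. Origin at the centre of its underside.
- spanner: Combination spanner, 190 mm long, lying on the bench in front of the dock. Leave it.
- screwdriver: Screwdriver, 210 mm long, lying on the bench in front of the dock. Leave it.
- socket: Steel socket, 34 mm across, 50 mm tall, standing beyond the dock. Leave it.
- oil_filter: White spin-on oil filter, 76 mm across, 90 mm tall, standing beyond the dock. Leave it.
- fluid_bottle: White bottle of brake fluid with a black cap, 62 mm across, 140 mm tall, standing beyond the dock. Leave it.
- filter_box: Cardboard box, 70 x 70 x 90 mm, standing beyond the dock. Leave it.
- bay (a point): Middle of the floor of the dock's bay, 12 mm above the bench, at x 0, y -25 mm of the dock's frame, where the lamp's origin rests at the start; axes as the dock's. Rails 6 to 14 mm high stand round the bay with 3 to 4 mm of clearance; the lamp leaves straight up.
Mind the look-alikes: they are no part of the job. There is more than one size of the key_tray; the job needs the smaller.

How it is judged:
By the outcome, as a careful person would: the job done as asked, in the order asked, and still so for the second after the job is handed in, with the robot touching nothing.
It also fails if it takes over 72 s, if anything falls off the work surface, if the arm or the gripper's body presses on something with over 40 N, if the wrist force passes 120 N, or if a joint passes its speed limit or range.

## Working session

There is one attempt and no reset: what is moved stays moved. The work goes in short steps, Python scripts to look and compute and a tool call to move; the robot and the scene stay as the last step left them, time stands still between calls to the robot, and variables do not carry over. Pictures are saved under pics/ and viewed, and the job is handed in when it is done.

Besides the shell and the picture viewer there is one more tool, called after "Emit:" as name(argument=value, ...) on one line, values as JSON. play_rows: Moves the arm, as the interface text tells. Its arguments: {"type":"object","properties":{"increments":{"type":"string"},"hand":{"type":"number"},"squeeze":{"type":"number"}},"required":["increments"]}

```bash
mkdir -p pics
cat > h.py <<'E'
import numpy as np,cv2
from workcell import get_obs,camera,workorder,manip
def save(n,f):
    c=camera(n); cv2.imwrite(f,c['img']); np.savez(f+'.npz',**{k:np.array(v) for k,v in c.items()}); return c
def K(c):
    f=210/np.tan(np.radians(float(c['fov_y'])/2)); return np.array([[f,0,float(c['cx'])],[0,f,float(c['cy'])],[0,0,1]])
def pix2w(c,uv,z):
    p=cv2.undistortPoints(np.array(uv,float).reshape(-1,1,2),K(c),np.array(c['distortion'])).reshape(-1,2)
    R=np.array(c['R']);t=np.array(c['t']);o=-R.T@t
    d=np.c_[p,np.ones(len(p))]@R
    z=np.broadcast_to(z,len(p))
    return o+d*((z-o[2])/d[:,2])[:,None]
def w2pix(c,X):
    R=np.array(c['R']);t=np.array(c['t'])
    return cv2.projectPoints(np.array(X,float).reshape(-1,1,3),cv2.Rodrigues(R)[0],t,K(c),np.array(c['distortion']))[0].reshape(-1,2)
E
python3 - <<'E'
from h import *
o=get_obs();print({k:np.round(v,3) for k,v in o.items()});print(manip.finger_overhang)
for n in('top','side'):
    c=save(n,f'pics/{n}0.png');print(n,c['fov_y'],c['cx'],c['cy'],c['distortion'],-np.array(c['R']).T@c['t'],np.round(c['R'],3))
E
```

```text
{'clock': np.float64(0.0), 'joint_pos': array([-1.294,  0.333, -0.065,  1.461,  0.022,  1.35 , -0.089]), 'joint_velocities': array([ 0.   ,  0.   , -0.   , -0.   ,  0.   , -0.002, -0.   ]), 'tau': array([ 0.0000e+00, -6.2547e+01,  4.9000e-02, -3.9160e+01,  1.6000e-02,
        1.0000e-02,  0.0000e+00]), 'position': array([0.184, 0.597, 0.239]), 'ee_rot': array([-0.42 ,  0.569,  0.419,  0.569]), 'ft_force': array([-0.171, -1.301, -0.398]), 'torque': array([ 0.006, -0.015,  0.02 ]), 'grip_width': np.float64(1.0)}
0.008
top 50.76334147198595 279.7029545349227 200.1309981972991 [0.04327451 0.         0.         0.         0.        ] [ 0.35415616 -0.02015152  1.14660302] [[ 0.013 -1.    -0.002]
 [-0.992 -0.013 -0.128]
 [ 0.128  0.003 -0.992]]
side 44.652088201633106 282.7870743801276 204.18034626436668 [-0.00415493  0.          0.          0.          0.        ] [-0.10529885 -0.87378665  0.99251247] [[ 0.838 -0.545  0.021]
 [-0.342 -0.555 -0.758]
 [ 0.425  0.628 -0.652]]
```

View pics/top0.png

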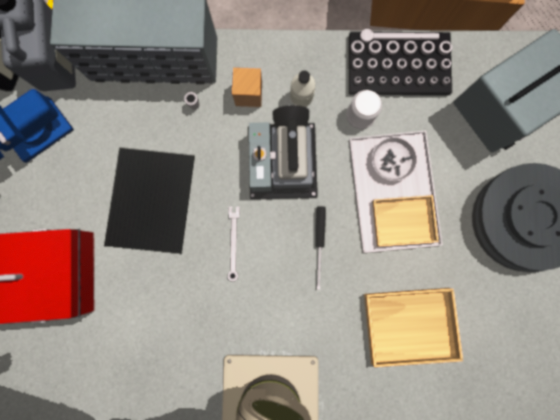

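View pics/side0.png

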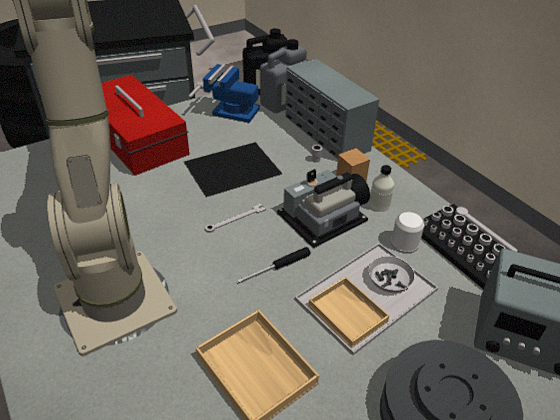

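Run:
```python
import cv2
a=cv2.imread('pics/top0.png');cv2.imwrite('pics/c1.png',cv2.resize(a[95:205,235:330],None,fx=6,fy=5.4545,interpolation=3)[:600])
cv2.imwrite('pics/c2.png',cv2.resize(a[120:260,340:450],None,fx=4,fy=4,interpolation=3))
cv2.imwrite('pics/c3.png',cv2.resize(a[135:265,95:205],None,fx=4,fy=4,interpolation=3))
b=cv2.imread('pics/side0.png');cv2.imwrite('pics/c4.png',cv2.resize(b[155:255,265:385],None,fx=6,fy=6,interpolation=3))
```

```text
(no output)
```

View pics/c1.png

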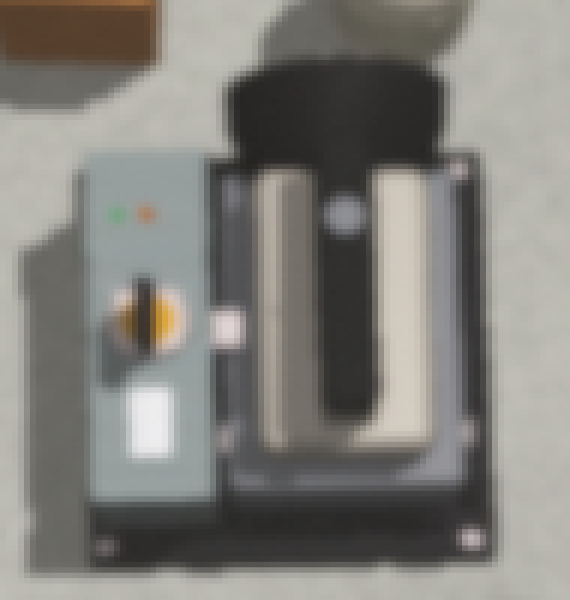

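View pics/c2.png

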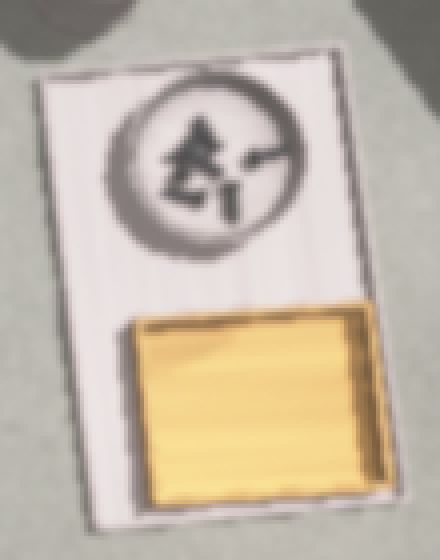

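View pics/c3.png

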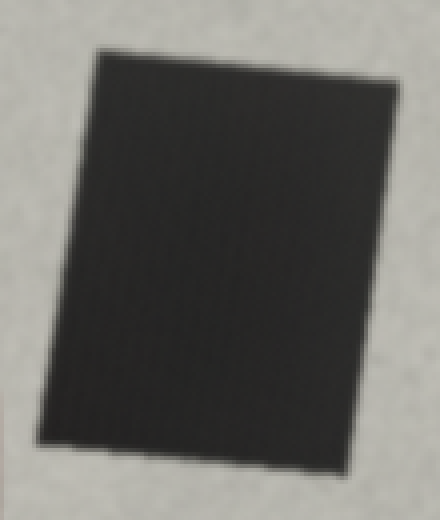

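View pics/c4.png

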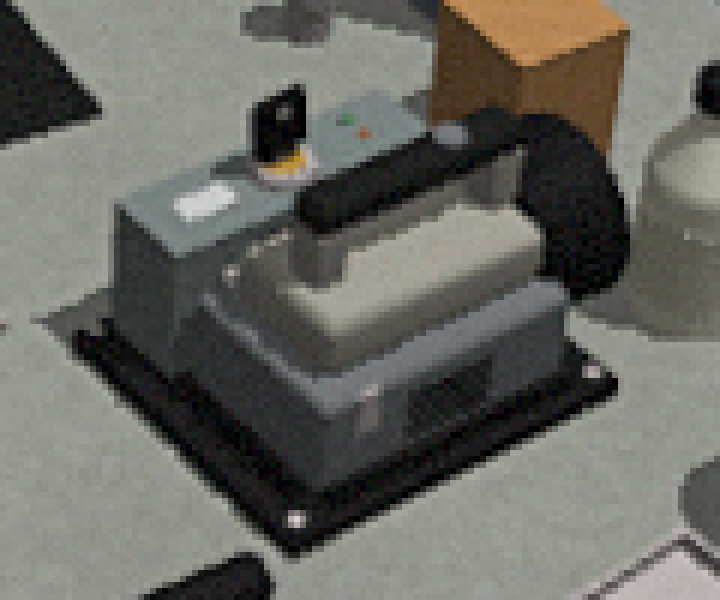

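Run:
```python
from h import *
c=np.load('pics/top0.png.npz');s=np.load('pics/side0.png.npz')
L=lambda n,uv,z,cc=c:print(n,np.round(pix2w(cc,uv,z),4).tolist())
P=pix2w(c,[(250,198.9),(316.7,197.2),(314.7,122.9)],.012);print(P,np.linalg.norm(np.diff(P,axis=0),axis=1),'ctr',(P[0]+P[2])/2)
a=P[2]-P[1];print('yaw',np.arctan2(a[1],a[0]));a=P[0]-P[1];print('yaw',np.arctan2(-a[0],a[1]))
L('lock',[(259.7,153.3)],.094); L('keytop',[(259.2,148)],.134)
M=pix2w(c,[(119.5,147.5),(195,155.75),(181.75,253.75),(104.25,245.75)],.004);print('mat',M.mean(0),np.linalg.norm(np.diff(M,axis=0),axis=1));
for a in (M[0]-M[3],M[1]-M[2]):print(np.arctan2(a[1],a[0]))
M=pix2w(c,[(373,200.5),(433,195.75),(439.5,243),(378,246.75)],.028);print('tray',M.mean(0),np.linalg.norm(np.diff(M,axis=0),axis=1))
for a in (M[0]-M[3],M[1]-M[2]):print(np.arctan2(a[1],a[0]))
# side: lock face center, key head top corners
sc=lambda x,y:(265+x/6,155+y/6)
L('lock side',[sc(283,167)],.094,s);L('keytop side',[sc(252,105),sc(304,86)],.134,s)
L('base corner near right',[sc(293,550)],.0,s)
L('base corner near left',[sc(75,335)],.012,s)
L('handle ends top', [(235+345/6,95+215/5.4545),(235+350/6,95+410/5.4545)],.145)
```

```text
[[ 0.50319886  0.06059386  0.012     ]
 [ 0.50986502 -0.11179654  0.012     ]
 [ 0.7077401  -0.10590782  0.012     ]] [0.17251924 0.19796269] ctr [ 0.60546948 -0.02265698  0.012     ]
yaw 0.029751028988603653
yaw 0.0386497138743233
lock [[0.6045, 0.0336, 0.094]]
keytop [[0.6076, 0.033, 0.134]]
mat [0.49809249 0.31937325 0.004     ] [0.19932996 0.25751965 0.19847965]
-0.09033973130378976
-0.09363015903502159
tray [ 0.44912356 -0.33498826  0.028     ] [0.15221061 0.11976902 0.15347414]
0.0918344950538429
0.1022344221168577
lock side [[0.6014, 0.0257, 0.094]]
keytop side [[0.5846, 0.0309, 0.134], [0.6138, 0.0302, 0.134]]
base corner near right [[0.5163, -0.1107, 0.0]]
base corner near left [[0.504, 0.0539, 0.012]]
handle ends top [[0.6381, -0.0444, 0.145], [0.5537, -0.0471, 0.145]]
```

Run:
```python
from h import *
from scipy.optimize import least_squares
from scipy.spatial.transform import Rotation as Ro
c=np.load('pics/top0.png.npz');s=np.load('pics/side0.png.npz')
t=lambda x,y:(235+x/6,95+y/5.4545)
sc=lambda x,y:(265+x/6,155+y/6)
T=[((-.1,.088,.012),t(90,567)),((-.1,-.088,.012),t(490,557)),((.1,-.088,.012),t(480,152)),((-.08,.079,.088),t(88,500)),((-.08,.029,.088),t(215,500)),((.08,.079,.088),t(88,158)),((.08,.029,.088),t(205,155)),((0,.054,.094),t(147,318))]
S=[((-.1,.088,.012),sc(75,338)),((-.1,-.088,.012),sc(292,543)),((.1,-.088,.012),sc(615,375)),((-.08,.079,.088),sc(116,203)),((-.08,.029,.088),sc(180,248)),((.0,.054,.094),sc(284,166)),((-.015,.054,.134),sc(252,103)),((.015,.054,.134),sc(304,86))]
def W(p,X):
    X=np.array(X);R=np.array([[np.cos(p[2]),-np.sin(p[2])],[np.sin(p[2]),np.cos(p[2])]])
    return np.c_[X[:,:2]@R.T+p[:2],X[:,2]]
for n,sel in(('top',(1,0)),('side',(0,1)),('both',(1,1))):
    def f(p):
        r=[]
        if sel[0]: r.append(w2pix(c,W(p,[a for a,_ in T]))-np.array([b for _,b in T]))
        if sel[1]: r.append(w2pix(s,W(p,[a for a,_ in S]))-np.array([b for _,b in S]))
        return np.concatenate(r).ravel()
    q=least_squares(f,[.6,-.02,.03],loss='soft_l1');print(n,q.x,np.round(q.fun.reshape(-1,2),1).tolist());print('lock',W(q.x,[[0,.054,.094]]),'handle',W(q.x,[[.008,-.025,.136]]))
a=cv2.imread('pics/top0.png');b=cv2.imread('pics/side0.png')
p=q.x
o=get_obs();print(Ro.from_quat(o['ee_rot']).as_matrix().round(3))
```

```text
top [ 0.60507231 -0.02084117  0.03589237] [[-1.1, 0.4], [0.3, 0.7], [-0.6, -0.1], [0.6, 0.3], [0.1, -0.1], [-0.4, -1.1], [0.4, -1.0], [0.4, 0.5]]
lock [[0.60313454 0.03312405 0.094     ]] handle [[ 0.61396428 -0.04553799  0.136     ]]
side [ 0.60577794 -0.02401507  0.0537721 ] [[-1.7, -1.1], [0.2, 0.3], [0.7, -0.2], [-0.5, 0.2], [-0.5, 2.1], [-0.6, -0.8], [1.3, 0.3], [1.1, -0.5]]
lock [[0.60287565 0.02990688 0.094     ]] handle [[ 0.61511004 -0.04854896  0.136     ]]
both [ 0.60562514 -0.02187778  0.04293379] [[-0.5, 0.4], [0.9, 0.2], [-0.5, -0.5], [1.2, 0.3], [0.7, -0.3], [-0.2, -1.1], [0.6, -1.1], [0.8, 0.5], [-2.1, -1.8], [-0.9, -0.2], [0.2, -0.3], [-0.9, -0.4], [-1.0, 1.5], [-0.9, -1.2], [1.0, -0.2], [0.8, -1.0]]
lock [[0.60330743 0.03207246 0.094     ]] handle [[ 0.61469078 -0.04651138  0.136     ]]
[[-0.    -0.955  0.295]
 [-0.001  0.295  0.955]
 [-1.    -0.    -0.001]]
```

Emit:
play_rows(increments="0 -0.035 -0.026 0;0 -0.035 -0.026 0;0 -0.035 -0.026 0;0 -0.035 -0.026 0;0 -0.035 -0.026 0;0 -0.035 -0.026 0;0 -0.035 -0.026 0;0 -0.035 -0.026 0;0 -0.035 -0.026 0;0 -0.035 -0.026 0;0 -0.035 -0.026 0;0 -0.035 -0.026 0;0 -0.035 -0.026 0;0 -0.035 -0.026 0;0 -0.035 -0.026 0;0 0 0 0", hand=-0.2, squeeze=30)

```text
clock: 1.7
position: [0.5817, 0.0464, 0.2331]
ee_rot: [-0.422, 0.571, 0.42, 0.564]
ft_force: [0.1, -1.1, 0.1]
grip_width: 0.598
```

Emit:
play_rows(increments="0 0 0 0.14;0 0 0 0.14;0 0 0 0.14;0 0 0 0.14;0 0 0 0.14;0 0 0 0.14;0 0 0 0.14;0 0 0 0.14;0 0 0 0.14;0 0 0 0.14;0 0 0 0.14;0 0 0 0.14;0 0 0 0.14;0 0 0 0.14;0 0 0 0.14;0 0 0 0.14;0 0 0 0.14;0 0 0 0.14;0 0 0 0.14;0 0 0 0.14")

```text
clock: 3.7
position: [0.5758, 0.0493, 0.2252]
ee_rot: [-0.508, -0.486, 0.524, -0.48]
ft_force: [0.6, -0.6, -0.1]
grip_width: 0.6
```

```bash
cat >> h.py <<'E'
from scipy.spatial.transform import Rotation as Ro
def st(tgt=None,yaw=None):
    o=get_obs();R=Ro.from_quat(o['ee_rot']).as_matrix();zy=np.arctan2(R[1,2],R[0,2])
    print('t',round(float(o['clock']),2),'pos',o['position'].round(4),'zyaw',round(zy,3),'tilt',R[:,0].round(3),'q',o['joint_pos'].round(2),'F',o['ft_force'].round(1),'T',o['torque'].round(2),'w',round(float(o['grip_width']),3))
    if tgt is not None: print('tool shift',(R.T@(np.array(tgt)-o['position'])).round(4))
    if yaw is not None: print('turn',-((yaw-zy+np.pi)%(2*np.pi)-np.pi))
E
python3 -c "
from h import *
st([.603,.0315,.2],0.04-np.pi/2)"
```

```text
t 3.7 pos [0.5758 0.0493 0.2252] zyaw -1.637 tilt [-0.023 -0.009 -1.   ] q [-0.86  0.33  0.86  1.63 -0.25  1.33 -1.6 ] F [ 0.6 -0.6 -0.1] T [ 0.01  0.04 -0.03] w 0.6
tool shift [0.0248 0.0289 0.0157]
turn -0.10617198469987477
```

Emit:
play_rows(increments="0.012 0.0145 0.008 -0.053;0.012 0.0145 0.008 -0.053;0 0 0 0;0 0 0 0")

```text
clock: 4.1
position: [0.6031, 0.0338, 0.1991]
ee_rot: [0.483, 0.513, -0.499, 0.505]
ft_force: [-0.6, 0.0, 0.1]
grip_width: 0.599
```

```bash
python3 -c "
from h import *
st([.603,.0315,.16],0.04-np.pi/2)
save('top','pics/top1.png');save('side','pics/side1.png')
a=cv2.imread('pics/top1.png');b=cv2.imread('pics/side1.png')
cv2.imwrite('pics/d.png',np.hstack([cv2.resize(a[80:220,220:340],None,fx=3.5,fy=4,interpolation=3)[:560],cv2.resize(b[100:260,265:360],None,fx=3.5,fy=3.5,interpolation=3)]))
"
```

```text
t 4.1 pos [0.6031 0.0338 0.1991] zyaw -1.535 tilt [-0.025 -0.008 -1.   ] q [-0.77  0.41  0.82  1.59 -0.3   1.3  -1.43] F [-0.6  0.   0.1] T [ 0.01 -0.04 -0.02] w 0.599
tool shift [0.0391 0.0008 0.002 ]
turn -0.0040902226938812625
```

View pics/d.png

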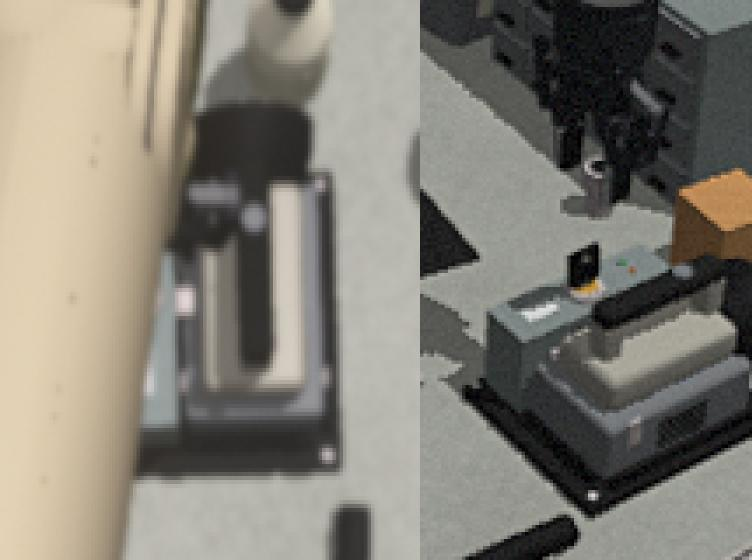

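Emit:
play_rows(increments="0.03 0 0 0;0.03 0 0 0;0.01 0.001 0.001 0;0 0 0 0")

```text
clock: 4.6
position: [0.6028, 0.0349, 0.131]
ee_rot: [0.485, 0.513, -0.497, 0.505]
ft_force: [0.7, 0.1, 0.4]
grip_width: 0.601
```

```bash
python3 -c "
from h import *
st([.603,.0315,.107],0.04-np.pi/2)
save('side','pics/side2.png')
b=cv2.imread('pics/side2.png')
cv2.imwrite('pics/d.png',cv2.resize(b[120:250,265:385],None,fx=5,fy=4.6,interpolation=3))
"
```

```text
t 4.6 pos [0.6028 0.0349 0.131 ] zyaw -1.534 tilt [-0.02  -0.005 -1.   ] q [-0.74  0.47  0.79  1.67 -0.35  1.17 -1.4 ] F [0.7 0.1 0.4] T [ 0.08 -0.04 -0.  ] w 0.601
tool shift [0.0241 0.0006 0.0033]
turn -0.003393194163261448
```

View pics/d.png

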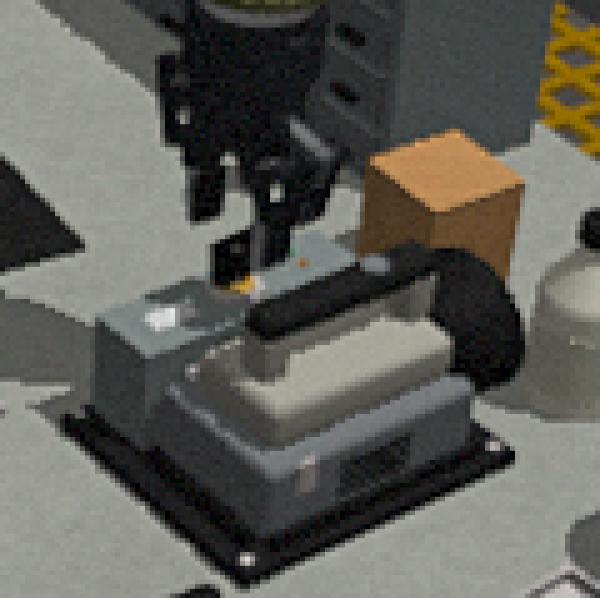

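Emit:
play_rows(increments="0.012 0 0.002 0;0.01 0 0.001 0;0.003 0 0 0;0 0 0 0")

```text
clock: 5.05
position: [0.6044, 0.0319, 0.1081]
ee_rot: [0.486, 0.512, -0.495, 0.506]
ft_force: [-0.3, -0.4, 0.3]
grip_width: 0.6
```

```bash
python3 -c "
from h import *
st([.603,.0315,.107],0.04-np.pi/2)"
```

```text
t 5.05 pos [0.6044 0.0319 0.1081] zyaw -1.534 tilt [-0.015 -0.004 -1.   ] q [-0.73  0.5   0.78  1.69 -0.38  1.13 -1.38] F [-0.3 -0.4  0.3] T [ 0.03 -0.    0.01] w 0.6
tool shift [ 0.0011 -0.0014  0.0004]
turn -0.003252963735133285
```

Close gently and watch side forces.

Emit:
play_rows(increments="0 -0.001 0 0;0 0 0 0;0 0 0 0;0 0 0 0;0 0 0 0;0 0 0 0", hand=1, squeeze=25)

```text
clock: 5.65
position: [0.6038, 0.0338, 0.109]
ee_rot: [0.487, 0.513, -0.494, 0.506]
ft_force: [-0.1, 1.4, -0.4]
grip_width: 0.086
```

```bash
python3 -c "
from h import *
st([.603,.0315,.107],0.04-np.pi/2)"
```

```text
t 5.65 pos [0.6038 0.0338 0.109 ] zyaw -1.533 tilt [-0.014 -0.001 -1.   ] q [-0.73  0.5   0.78  1.69 -0.38  1.13 -1.38] F [-0.1  1.4 -0.4] T [ 0.22  0.07 -0.01] w 0.086
tool shift [ 0.002  -0.0008  0.0023]
turn -0.0017652932906733199
```

Emit:
play_rows(increments="0 0 0 -0.1;0 0 0 -0.1;0 0 0 -0.1;0 0 0 -0.1;0 0 0 -0.1;0 0 0 0", squeeze=40)

```text
clock: 6.25
position: [0.604, 0.0334, 0.109]
ee_rot: [0.341, 0.622, -0.346, 0.614]
ft_force: [-0.4, 1.8, -1.2]
grip_width: 0.086
```

```bash
python3 -c "
from h import *
st([.603,.0335,.109],0.04-np.pi/2)"
```

```text
t 6.25 pos [0.604  0.0334 0.109 ] zyaw -1.015 tilt [-0.013 -0.002 -1.   ] q [-0.65  0.46  0.67  1.69 -0.31  1.11 -0.91] F [-0.4  1.8 -1.2] T [0.39 0.05 0.03] w 0.086
tool shift [ 0.0001 -0.0008 -0.0006]
turn 0.5161478886900444
```

Good, low forces; tracking well. Continue to the stop.

Emit:
play_rows(increments="0 0 0 -0.1;0 0 0 -0.1;0 0 0 -0.1;0 0 0 -0.1;0 0 0 -0.1;0 0 0 -0.1;0 0 0 -0.1;0 0 0 -0.1;0 0 0 -0.1;0 0 0 -0.06;0 0 0 0")

```text
clock: 7.35
position: [0.6055, 0.0328, 0.109]
ee_rot: [0.018, 0.71, -0.02, 0.703]
ft_force: [-0.2, 0.8, -0.4]
grip_width: 0.085
```

```bash
python3 -c "
from h import *
st([.6035,.0335,.109],0.04-np.pi/2)"
```

```text
t 7.35 pos [0.6055 0.0328 0.109 ] zyaw -0.054 tilt [-0.01  -0.002 -1.   ] q [-0.51  0.43  0.48  1.68 -0.21  1.1  -0.02] F [-0.2  0.8 -0.4] T [ 0.4  -0.   -0.06] w 0.085
tool shift [ 0.0001  0.0006 -0.0021]
turn 1.4770549754837503
```

Emit:
play_rows(increments="0 0 0 -0.06;0 0 0 -0.06;0 0 0 -0.06")

```text
clock: 7.65
position: [0.6056, 0.0329, 0.1091]
ee_rot: [-0.041, 0.71, 0.041, 0.702]
ft_force: [-0.2, 2.7, -0.6]
grip_width: 0.086
```

```bash
python3 -c "
from h import *
st([.6035,.0335,.109],0.04-np.pi/2)"
```

```text
t 7.65 pos [0.6056 0.0329 0.1091] zyaw 0.116 tilt [-0.01  -0.001 -1.   ] q [-0.48  0.42  0.44  1.68 -0.2   1.1   0.14] F [-0.2  2.7 -0.6] T [ 0.5   0.02 -1.05] w 0.086
tool shift [ 0.0001  0.0009 -0.002 ]
turn 1.6463655792386982
```

Emit:
play_rows(increments="0 0 0 0.08;0 0 0 0.03;0 0 0 0")

```text
clock: 7.95
position: [0.6056, 0.0328, 0.1091]
ee_rot: [0.004, 0.711, -0.004, 0.703]
ft_force: [-0.9, 2.2, 0.1]
grip_width: 0.083
```

Emit:
play_rows(increments="0 0 0 0;0 0 0 0;0 0 0 0;-0.03 0 0 0;-0.05 0 0 0;-0.05 0 0 0;0 0 0 0", hand=-0.3)

```text
clock: 8.65
position: [0.606, 0.0305, 0.2423]
ee_rot: [0.004, 0.712, -0.007, 0.702]
ft_force: [0.5, -0.5, -0.2]
grip_width: 0.647
```

```bash
python3 -c "
from h import *
st([.6145,-.0455,.24],0.04-np.pi/2)
save('side','pics/side3.png');save('top','pics/top3.png')
b=cv2.imread('pics/side3.png')
a=cv2.imread('pics/top3.png')
cv2.imwrite('pics/d.png',np.hstack([cv2.resize(b[150:250,265:385],None,fx=4,fy=4,interpolation=3),cv2.resize(a[90:190,230:310],None,fx=4,fy=4,interpolation=3)]))
"
```

```text
t 8.65 pos [0.606  0.0305 0.2423] zyaw -0.015 tilt [-0.014 -0.004 -1.   ] q [-0.53  0.32  0.5   1.52 -0.15  1.36 -0.02] F [ 0.5 -0.5 -0.2] T [ 0.03 -0.01 -0.02] w 0.647
tool shift [ 0.0025 -0.0759  0.0096]
turn 1.5155994307688376
```

View pics/d.png

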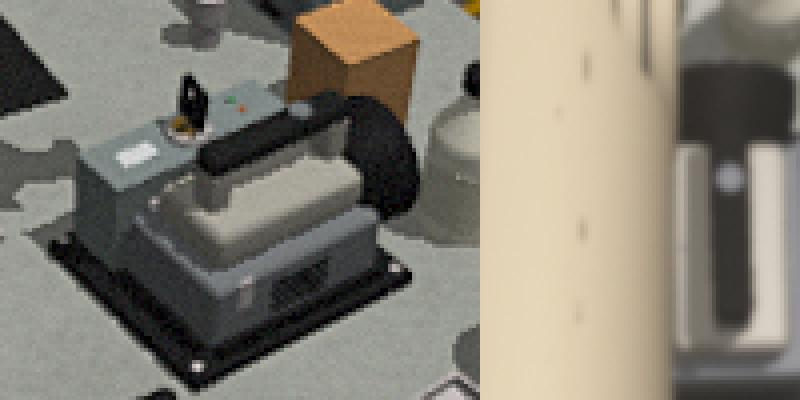

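Emit:
play_rows(increments="0 -0.038 0.005 0;0 -0.038 0.005 0;0 0 0 0.14;0 0 0 0.14;0 0 0 0.14;0 0 0 0.14;0 0 0 0.14;0 0 0 0.14;0 0 0 0.14;0 0 0 0.14;0 0 0 0.14;0 0 0 0.14;0 0 0 0.1;0 0 0 0", hand=-0.4)

```text
clock: 10.15
position: [0.6033, -0.0493, 0.2133]
ee_rot: [-0.486, -0.509, 0.517, -0.487]
ft_force: [1.3, -1.5, -0.8]
grip_width: 0.7
```

```bash
python3 -c "
from h import *
st([.6155,-.0455,.18],0.04-np.pi/2)
save('side','pics/side4.png');save('top','pics/top4.png')
b=cv2.imread('pics/side4.png')
a=cv2.imread('pics/top4.png')
cv2.imwrite('pics/d.png',np.hstack([cv2.resize(b[110:250,265:385],None,fx=3.5,fy=3.5,interpolation=3),cv2.resize(a[70:210,230:330],None,fx=3.5,fy=3.5,interpolation=3)]))
"
```

```text
t 10.15 pos [ 0.6033 -0.0493  0.2133] zyaw -1.577 tilt [-0.053 -0.01  -0.999] q [-0.61  0.42  0.81  1.54 -0.29  1.36 -1.35] F [ 1.3 -1.5 -0.8] T [ 0.   -0.11  0.07] w 0.7
tool shift [ 0.0325  0.014  -0.0042]
turn -0.04623961488403827
```

View pics/d.png

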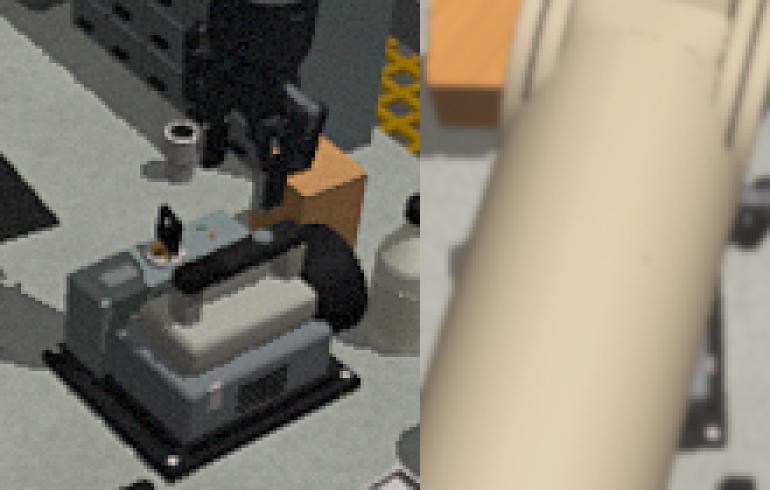

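Emit:
play_rows(increments="0.01 0.007 -0.002 -0.023;0.01 0.007 -0.002 -0.023;0.01 0 0 0;0 0 0 0")

```text
clock: 10.65
position: [0.6164, -0.0448, 0.1785]
ee_rot: [0.47, 0.525, -0.502, 0.502]
ft_force: [-0.8, 1.3, -0.3]
grip_width: 0.705
```

```bash
python3 -c "
from h import *
st([.6155,-.0455,.126],0.04-np.pi/2)
"
```

```text
t 10.65 pos [ 0.6164 -0.0448  0.1785] zyaw -1.515 tilt [-0.055 -0.01  -0.998] q [-0.58  0.48  0.77  1.54 -0.32  1.31 -1.28] F [-0.8  1.3 -0.3] T [ 0.03 -0.11  0.05] w 0.705
tool shift [0.0525 0.0019 0.0003]
turn 0.015413742332796687
```

Emit:
play_rows(increments="0.02 0.001 0 0.008;0.015 0.001 0 0.008;0.01 0 0 0;0.005 0 0 0;0 0 0 0")

```text
clock: 11.15
position: [0.6156, -0.0458, 0.1259]
ee_rot: [0.474, 0.521, -0.506, 0.498]
ft_force: [-0.2, 0.0, -0.4]
grip_width: 0.706
```

```bash
python3 -c "
from h import *
st([.6155,-.0455,.126],0.04-np.pi/2)
save('side','pics/side5.png')
b=cv2.imread('pics/side5.png')
cv2.imwrite('pics/d.png',cv2.resize(b[110:250,265:385],None,fx=4.2,fy=4.2,interpolation=3))
"
```

```text
t 11.15 pos [ 0.6156 -0.0458  0.1259] zyaw -1.532 tilt [-0.055 -0.01  -0.998] q [-0.56  0.53  0.75  1.6  -0.36  1.22 -1.27] F [-0.2  0.  -0.4] T [-0.01 -0.05 -0.01] w 0.706
tool shift [-0.0001 -0.0001 -0.0003]
turn -0.0007161444847438858
```

View pics/d.png

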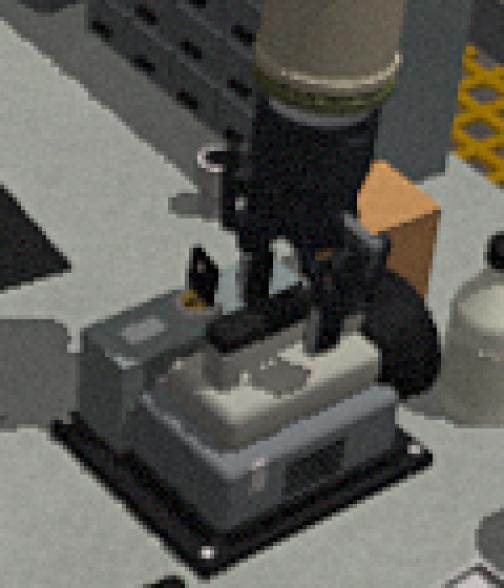

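Emit:
play_rows(increments="0 0 0 0;0 0 0 0;0 0 0 0;0 0 0 0;0 0 0 0;0 0 0 0", hand=1, squeeze=80)

```text
clock: 11.8
position: [0.6167, -0.0454, 0.1279]
ee_rot: [0.475, 0.521, -0.505, 0.499]
ft_force: [0.9, -0.2, -1.6]
grip_width: 0.263
```

```bash
python3 -c "
from h import *
st([.6155,-.0455,.126],0.04-np.pi/2)
"
```

```text
t 11.8 pos [ 0.6167 -0.0454  0.1279] zyaw -1.531 tilt [-0.052 -0.009 -0.999] q [-0.56  0.53  0.75  1.6  -0.36  1.22 -1.27] F [ 0.9 -0.2 -1.6] T [-0.06 -0.18 -0.01] w 0.263
tool shift [ 0.002  -0.0011  0.0001]
turn 8.175760106343688e-05
```

Emit:
play_rows(increments="-0.005 0 0 0;-0.01 -0.0005 0 0;-0.01 -0.0005 0 0;-0.01 -0.0005 0 0;0 0 0 0")

```text
clock: 12.3
position: [0.6161, -0.0454, 0.1652]
ee_rot: [0.474, 0.521, -0.506, 0.498]
ft_force: [0.7, 0.7, -5.7]
grip_width: 0.266
```

```bash
python3 -c "
from h import *
st([.6167,-.0454,.31],0.04-np.pi/2)
"
```

```text
t 12.3 pos [ 0.6161 -0.0454  0.1652] zyaw -1.531 tilt [-0.054 -0.01  -0.998] q [-0.57  0.49  0.77  1.56 -0.33  1.29 -1.28] F [ 0.7  0.7 -5.7] T [ 0.01 -0.08 -0.01] w 0.266
tool shift [-0.1446 -0.0073  0.0012]
turn -0.0005567466492655271
```

Emit:
play_rows(increments="-0.02 -0.001 0 0;-0.02 -0.001 0 0;-0.02 -0.001 0 0;-0.02 -0.001 0 0;-0.02 -0.001 0 0;-0.02 -0.001 0 0;-0.015 0 0 0;-0.005 0 0 0;0 0 0 0")

```text
clock: 13.2
position: [0.6164, -0.0445, 0.3103]
ee_rot: [0.474, 0.521, -0.506, 0.497]
ft_force: [0.2, 0.1, -6.7]
grip_width: 0.265
```

```bash
python3 -c "
from h import *
y=-.092
st([.498+.008*np.cos(y),.3195+.008*np.sin(y),.29],y-np.pi/2)
save('side','pics/side6.png')
b=cv2.imread('pics/side6.png')
cv2.imwrite('pics/d.png',cv2.resize(b[40:260,225:445],None,fx=2.7,fy=2.7,interpolation=3))
"
```

```text
t 13.2 pos [ 0.6164 -0.0445  0.3103] zyaw -1.532 tilt [-0.056 -0.009 -0.998] q [-0.59  0.41  0.82  1.35 -0.27  1.56 -1.33] F [ 0.2  0.1 -6.7] T [-0.04 -0.16 -0.04] w 0.265
tool shift [ 0.0231 -0.0952 -0.3674]
turn 0.13062344237594647
```

View pics/d.png

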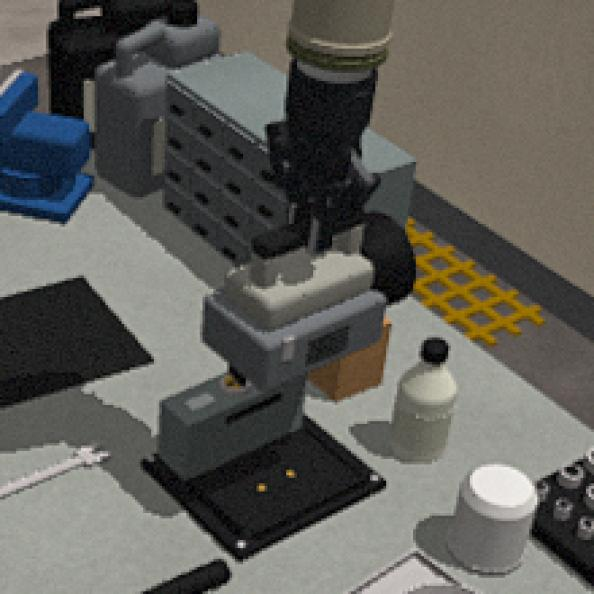

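Emit:
play_rows(increments="0 -0.003 -0.012 0;0 -0.005 -0.02 0.01;0 -0.007 -0.027 0.01;0 -0.007 -0.027 0.01;0 -0.007 -0.027 0.01;0 -0.007 -0.027 0.01;0 -0.007 -0.027 0.01;0 -0.007 -0.027 0.01;0 -0.007 -0.027 0.01;0 -0.007 -0.027 0.01;0 -0.007 -0.027 0.01;0 -0.007 -0.027 0.01;0 -0.007 -0.027 0.01;0 -0.005 -0.02 0.01;0 -0.003 -0.01 0;0 0 0 0;0 0 0 0")

```text
clock: 14.95
position: [0.5132, 0.3418, 0.2946]
ee_rot: [-0.496, -0.492, 0.546, -0.462]
ft_force: [0.7, -1.7, -5.5]
grip_width: 0.263
```

```bash
python3 -c "
from h import *
y=-.092
st([.498+.009*np.cos(y),.3195+.009*np.sin(y),.2],y-np.pi/2)
"
```

```text
t 14.95 pos [0.5132 0.3418 0.2946] zyaw -1.659 tilt [-0.08  -0.017 -0.997] q [-1.14  0.4   0.69  1.36 -0.27  1.55 -2.12] F [ 0.7 -1.7 -5.5] T [-0.06 -0.27 -0.  ] w 0.263
tool shift [0.0952 0.0033 0.0214]
turn 0.004090538798592558
```

Emit:
play_rows(increments="0.01 0.001 0.007 0.002;0.02 0.001 0.007 0.002;0.02 0.001 0.007 0;0.02 0.001 0 0;0.02 0.001 0 0;0.02 0.001 0 0;0.01 0.001 0 0;0 0 0 0")

```text
clock: 15.75
position: [0.5128, 0.3043, 0.1727]
ee_rot: [-0.502, -0.486, 0.55, -0.458]
ft_force: [0.2, 0.1, -6.3]
grip_width: 0.264
```

```bash
python3 -c "
from h import *
y=-.092
st([.498+.009*np.cos(y),.3195+.009*np.sin(y),.121],y-np.pi/2)
save('side','pics/side7.png')
b=cv2.imread('pics/side7.png')
cv2.imwrite('pics/d.png',cv2.resize(b[60:230,125:325],None,fx=3,fy=3,interpolation=3))
"
```

```text
t 15.75 pos [0.5128 0.3043 0.1727] zyaw -1.678 tilt [-0.077 -0.017 -0.997] q [-1.12  0.43  0.68  1.59 -0.29  1.3  -2.06] F [ 0.2  0.1 -6.3] T [ 0.08 -0.23 -0.02] w 0.264
tool shift [ 0.0518 -0.0035 -0.015 ]
turn -0.01494189204919305
```

View pics/d.png

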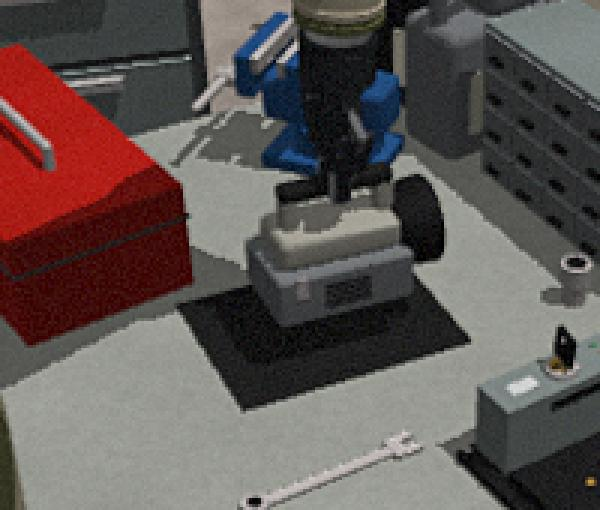

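Emit:
play_rows(increments="0 -0.002 -0.008 -0.007;0.01 -0.001 -0.006 -0.007;0.01 0 0 0;0.01 0 0 0;0 0 0 0;0 0 0 0")

```text
clock: 16.4
position: [0.5102, 0.3205, 0.1435]
ee_rot: [-0.5, -0.49, 0.544, -0.463]
ft_force: [0.7, -0.4, -5.6]
grip_width: 0.26
```

```bash
python3 -c "
from h import *
y=-.092
st([.498+.009*np.cos(y),.3195+.009*np.sin(y),.121],y-np.pi/2)
"
```

```text
t 16.4 pos [0.5102 0.3205 0.1435] zyaw -1.662 tilt [-0.073 -0.014 -0.997] q [-1.12  0.46  0.66  1.61 -0.32  1.25 -2.05] F [ 0.7 -0.4 -5.6] T [ 0.05 -0.19 -0.02] w 0.26
tool shift [ 0.0227 -0.0015  0.0016]
turn 0.0010927530008126851
```

Emit:
play_rows(increments="0.005 -0.001 0.001 0;0.005 -0.001 0 0;0.004 0 0 0;0.002 0 0 0;0 0 0 0")

```text
clock: 16.9
position: [0.507, 0.319, 0.1267]
ee_rot: [-0.5, -0.49, 0.544, -0.462]
ft_force: [-0.4, -0.3, -6.0]
grip_width: 0.261
```

```bash
python3 -c "
from h import *
y=-.092
st([.498+.009*np.cos(y),.3195+.009*np.sin(y),.121],y-np.pi/2)
"
```

```text
t 16.9 pos [0.507  0.319  0.1267] zyaw -1.662 tilt [-0.072 -0.014 -0.997] q [-1.12  0.47  0.65  1.63 -0.32  1.21 -2.05] F [-0.4 -0.3 -6. ] T [ 0.05 -0.19 -0.  ] w 0.261
tool shift [0.0057 0.0004 0.0002]
turn 0.00039659745455633555
```

Emit:
play_rows(increments="0.002 0 0 0;0.002 0 0 0;0.001 0 0 0;0.001 0 0 0")

```text
clock: 17.3
position: [0.5068, 0.319, 0.121]
ee_rot: [-0.5, -0.49, 0.544, -0.462]
ft_force: [-6.1, -3.3, 6.2]
grip_width: 0.264
```

```bash
python3 -c "
from h import *
y=-.092
st([.498+.009*np.cos(y),.3195+.009*np.sin(y),.121],y-np.pi/2)
save('side','pics/side8.png')
b=cv2.imread('pics/side8.png')
cv2.imwrite('pics/d.png',cv2.resize(b[110:210,175:295],None,fx=5,fy=5,interpolation=3))
"
```

```text
t 17.3 pos [0.5068 0.319  0.121 ] zyaw -1.662 tilt [-0.072 -0.013 -0.997] q [-1.12  0.48  0.65  1.64 -0.33  1.2  -2.05] F [-6.1 -3.3  6.2] T [-0.51  1.06  0.01] w 0.264
tool shift [-0.0001  0.0002  0.0004]
turn 0.0003784841452834087
```

View pics/d.png

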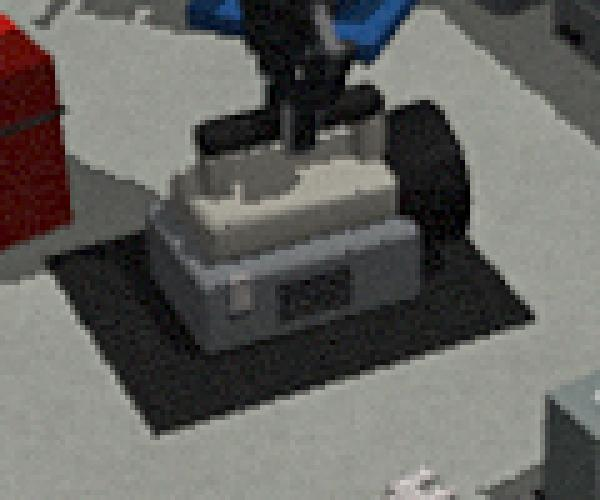

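Emit:
play_rows(increments="0.001 0 0 0;0.0005 0 0 0;0 0 0 0", squeeze=20)

```text
clock: 17.65
position: [0.5068, 0.319, 0.1211]
ee_rot: [-0.501, -0.49, 0.544, -0.462]
ft_force: [-0.8, -1.5, -5.2]
grip_width: 0.263
```

```bash
python3 -c "
from h import *
st()"
```

```text
t 17.65 pos [0.5068 0.319  0.1211] zyaw -1.663 tilt [-0.072 -0.012 -0.997] q [-1.12  0.47  0.65  1.64 -0.33  1.2  -2.04] F [-0.8 -1.5 -5.2] T [-0.07 -0.11  0.05] w 0.263
```

Emit:
play_rows(increments="0.0015 0 0 0;0.001 0 0 0;0 0 0 0")

```text
clock: 17.95
position: [0.5068, 0.3189, 0.121]
ee_rot: [-0.501, -0.49, 0.544, -0.461]
ft_force: [-0.1, -1.0, -5.5]
grip_width: 0.264
```

```bash
python3 -c "
from h import *
st()"
```

```text
t 17.95 pos [0.5068 0.3189 0.121 ] zyaw -1.663 tilt [-0.072 -0.01  -0.997] q [-1.12  0.47  0.65  1.64 -0.33  1.2  -2.04] F [-0.1 -1.  -5.5] T [-0.02 -0.39  0.03] w 0.264
```

Emit:
play_rows(increments="0.002 0 0 0;0.002 0 0 0")

```text
clock: 18.15
position: [0.5061, 0.3187, 0.1203]
ee_rot: [-0.501, -0.491, 0.544, -0.461]
ft_force: [-12.8, -5.9, 21.9]
grip_width: 0.264
```

```bash
python3 -c "
from h import *
st()"
```

```text
t 18.15 pos [0.5061 0.3187 0.1203] zyaw -1.663 tilt [-0.074 -0.009 -0.997] q [-1.12  0.47  0.65  1.64 -0.33  1.2  -2.04] F [-12.8  -5.9  21.9] T [-1.27  2.33  0.02] w 0.264
```

Emit:
play_rows(increments="0 0 0 0")

```text
clock: 18.25
position: [0.5065, 0.3188, 0.121]
ee_rot: [-0.501, -0.491, 0.544, -0.461]
ft_force: [1.3, -0.1, -5.2]
grip_width: 0.265
```

Emit:
play_rows(increments="0 0 0 0;0 0 0 0;0 0 0 0;0 0 0 0", hand=-0.3)

```text
clock: 18.65
position: [0.5076, 0.3197, 0.1212]
ee_rot: [-0.502, -0.491, 0.542, -0.461]
ft_force: [-0.2, -0.8, -0.6]
grip_width: 0.647
```

```bash
python3 -c "
from h import *
st()
save('side','pics/side9.png')
b=cv2.imread('pics/side9.png')
cv2.imwrite('pics/d.png',cv2.resize(b[110:210,175:295],None,fx=5,fy=5,interpolation=3))
"
```

```text
t 18.65 pos [0.5076 0.3197 0.1212] zyaw -1.663 tilt [-0.071 -0.007 -0.997] q [-1.12  0.47  0.65  1.64 -0.33  1.2  -2.04] F [-0.2 -0.8 -0.6] T [-0.01 -0.08  0.04] w 0.647
```

View pics/d.png

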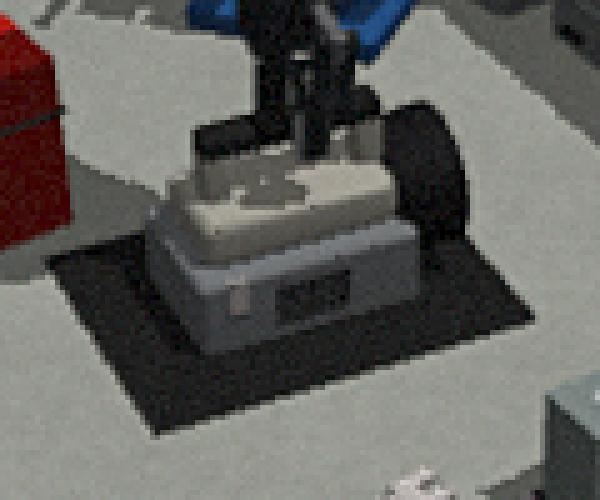

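Emit:
play_rows(increments="-0.015 -0.001 0 0;-0.025 -0.002 0 0;-0.035 -0.002 0 0;-0.035 -0.002 0 0;-0.035 -0.002 0 0;0 0 0 0")

```text
clock: 19.3
position: [0.5088, 0.3207, 0.2766]
ee_rot: [-0.503, -0.49, 0.543, -0.461]
ft_force: [1.0, -0.5, -0.1]
grip_width: 0.651
```

```bash
python3 -c "
from h import *
st([.6045,.0333,.25],-.05)
c=save('side','pics/side10.png')
b=c['img']
cv2.imwrite('pics/d.png',cv2.resize(b[110:210,175:295],None,fx=5,fy=5,interpolation=3))
c=save('top','pics/top10.png')
"
```

```text
t 19.3 pos [0.5088 0.3207 0.2766] zyaw -1.664 tilt [-0.07  -0.007 -0.998] q [-1.15  0.36  0.7   1.44 -0.25  1.49 -2.11] F [ 1.  -0.5 -0.1] T [ 0.02 -0.08 -0.  ] w 0.651
tool shift [0.0219 0.1239 0.2769]
turn -1.6142720131144843
```

View pics/d.png

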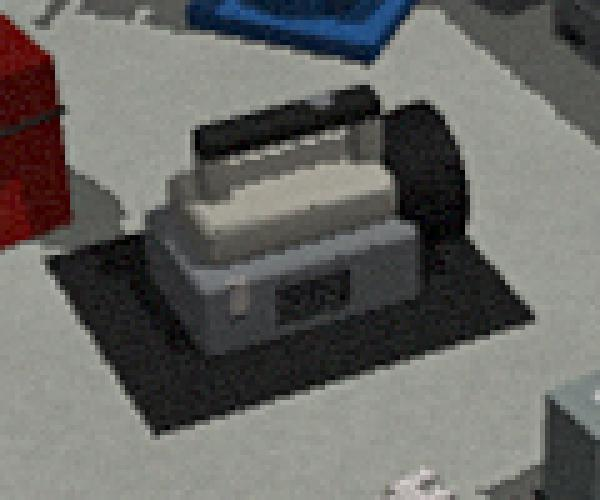

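View pics/top10.png

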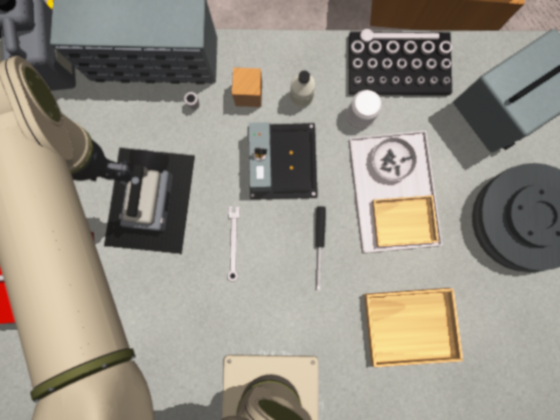

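Emit:
play_rows(increments="0 0.008 0.018 0;0 0.014 0.031 0;0 0.014 0.031 0;0 0.014 0.031 0;0 0.014 0.031 0;0 0.014 0.031 0;0 0.014 0.031 0;0 0.012 0.026 0;0 0.007 0.016 0;0 0 0 0")

```text
clock: 20.4
position: [0.5922, 0.0454, 0.2589]
ee_rot: [-0.495, -0.491, 0.552, -0.458]
ft_force: [-1.0, 0.3, -0.3]
grip_width: 0.652
```

Emit:
play_rows(increments="0 0 0 -0.1;0 0 0 -0.1;0 0 0 -0.1;0 0 0 -0.1;0 0 0 -0.1;0 0 0 -0.1;0 0 0 -0.1;0 0 0 -0.1;0 0 0 -0.1;0 0 0 -0.1;0 0 0 -0.1;0 0 0 -0.1;0 0 0 -0.1;0 0 0 -0.1;0 0 0 -0.1;0 0 0 -0.05;0 0 0 0")

```text
clock: 22.1
position: [0.5805, 0.052, 0.2458]
ee_rot: [0.007, 0.747, -0.025, 0.665]
ft_force: [-0.4, -0.7, 0.6]
grip_width: 0.654
```

```bash
python3 -c "
from h import *
st([.6045,.0333,.2],-.05)
c=save('side','pics/side11.png')
b=c['img']
cv2.imwrite('pics/d.png',cv2.resize(b[110:250,265:385],None,fx=4.2,fy=4.2,interpolation=3))
"
```

```text
t 22.1 pos [0.5805 0.052  0.2458] zyaw -0.047 tilt [-0.116 -0.024 -0.993] q [-0.57  0.34  0.52  1.49 -0.15  1.47 -0.09] F [-0.4 -0.7  0.6] T [ 0.06 -0.15 -0.02] w 0.654
tool shift [ 0.0431 -0.0163  0.0299]
turn 0.0032120062147704687
```

View pics/d.png

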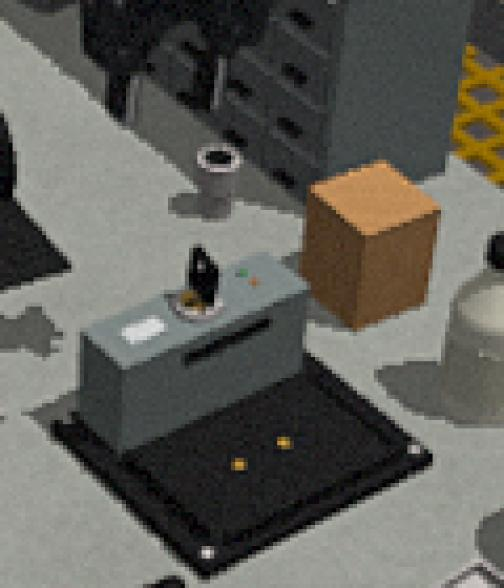

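Emit:
play_rows(increments="0 0 0 0;0 0 0 0;0 0 0 0;0 0 0 0;0 0 0 0")

```text
clock: 22.65
position: [0.5799, 0.0526, 0.2451]
ee_rot: [0.008, 0.747, -0.027, 0.664]
ft_force: [0.8, -0.5, -0.6]
grip_width: 0.654
```

```bash
python3 -c "
from h import *
st([.6045,.0333,.2],-.05)"
```

```text
t 22.65 pos [0.5799 0.0526 0.2451] zyaw -0.052 tilt [-0.117 -0.024 -0.993] q [-0.57  0.35  0.52  1.49 -0.15  1.47 -0.1 ] F [ 0.8 -0.5 -0.6] T [-0.01 -0.16  0.1 ] w 0.654
tool shift [ 0.0424 -0.0168  0.0306]
turn -0.0020867470126457732
```

Emit:
play_rows(increments="0 0 0.03 0;0 0 0.02 0;0 0 0 0")

```text
clock: 22.95
position: [0.6306, 0.0504, 0.2394]
ee_rot: [0.008, 0.747, -0.027, 0.664]
ft_force: [0.1, -0.1, -0.4]
grip_width: 0.652
```

```bash
python3 -c "
from h import *
st([.6045,.0333,.2],-.05)"
```

```text
t 22.95 pos [0.6306 0.0504 0.2394] zyaw -0.052 tilt [-0.117 -0.023 -0.993] q [-0.51  0.47  0.52  1.35 -0.21  1.5  -0.05] F [ 0.1 -0.1 -0.4] T [ 0.03 -0.13 -0.01] w 0.652
tool shift [ 0.0425 -0.0172 -0.0205]
turn -0.0015389243116157303
```

Emit:
play_rows(increments="0 0 -0.05 0;0 0 0 0")

```text
clock: 23.15
position: [0.5777, 0.0518, 0.2396]
ee_rot: [0.007, 0.75, -0.03, 0.661]
ft_force: [1.4, -0.2, 0.2]
grip_width: 0.651
```

```bash
python3 -c "
from h import *
st([.6045,.0333,.2],-.05)"
```

```text
t 23.15 pos [0.5777 0.0518 0.2396] zyaw -0.054 tilt [-0.127 -0.028 -0.991] q [-0.58  0.35  0.52  1.5  -0.16  1.47 -0.09] F [ 1.4 -0.2  0.2] T [-0.01 -0.18 -0.02] w 0.651
tool shift [ 0.0364 -0.0157  0.0325]
turn -0.0044177130163336464
```

Emit:
play_rows(increments="0 0 0.05 0;0 0 0 0")

```text
clock: 23.35
position: [0.6246, 0.0501, 0.2295]
ee_rot: [0.007, 0.753, -0.029, 0.657]
ft_force: [-1.0, 0.0, -1.2]
grip_width: 0.651
```

```bash
python3 -c "
from h import *
st([.6045,.0333,.2],-.05)"
```

```text
t 23.35 pos [0.6246 0.0501 0.2295] zyaw -0.053 tilt [-0.136 -0.028 -0.99 ] q [-0.52  0.48  0.52  1.36 -0.21  1.5  -0.05] F [-1.   0.  -1.2] T [ 0.07 -0.15  0.  ] w 0.651
tool shift [ 0.0324 -0.0167 -0.0151]
turn -0.003240422888747041
```

Emit:
play_rows(increments="0.05 0 0 0;0 0 0 0")

```text
clock: 23.55
position: [0.6184, 0.0485, 0.1834]
ee_rot: [0.007, 0.753, -0.03, 0.657]
ft_force: [-0.4, 0.3, -1.0]
grip_width: 0.648
```

```bash
python3 -c "
from h import *
st([.6045,.0333,.2],-.05)"
```

```text
t 23.55 pos [0.6184 0.0485 0.1834] zyaw -0.054 tilt [-0.136 -0.029 -0.99 ] q [-0.52  0.49  0.51  1.44 -0.21  1.41 -0.05] F [-0.4  0.3 -1. ] T [ 0.09 -0.09 -0.01] w 0.648
tool shift [-0.0142 -0.0164 -0.0151]
turn -0.003991683122718026
```

Emit:
play_rows(increments="-0.05 0 0 0;0 0 0 0")

```text
clock: 23.75
position: [0.6248, 0.0499, 0.2375]
ee_rot: [0.007, 0.753, -0.03, 0.657]
ft_force: [0.5, -0.1, 1.3]
grip_width: 0.647
```

```bash
python3 -c "
from h import *
st([.6045,.0333,.2],-.05)"
```

```text
t 23.75 pos [0.6248 0.0499 0.2375] zyaw -0.054 tilt [-0.136 -0.029 -0.99 ] q [-0.52  0.47  0.53  1.35 -0.21  1.52 -0.06] F [ 0.5 -0.1  1.3] T [-0.03 -0.17 -0.  ] w 0.647
tool shift [ 0.0404 -0.0162 -0.0142]
turn -0.004416222745885268
```

Emit:
play_rows(increments="-0.04 0 0 0;-0.04 0 0 0;-0.04 0 0 0;-0.04 0 0 0;-0.04 0 0 0;-0.03 0 0 0;0 0 0 0")

```text
clock: 24.45
position: [0.6519, 0.0555, 0.4929]
ee_rot: [0.009, 0.742, -0.029, 0.67]
ft_force: [-0.1, -0.3, 0.2]
grip_width: 0.648
```

```bash
python3 -c "
from h import *
st([.6045,.0333,.2],-.05)"
```

```text
t 24.45 pos [0.6519 0.0555 0.4929] zyaw -0.055 tilt [-0.102 -0.026 -0.994] q [-0.31  0.56  0.35  0.65 -0.18  2.06 -0.13] F [-0.1 -0.3  0.2] T [-0.02 -0.11 -0.03] w 0.648
tool shift [ 0.2967 -0.0154 -0.0163]
turn -0.005012893688152609
```

Emit:
play_rows(increments="-0.015 0 0 0;-0.015 0 0 0;-0.015 0 0 0;0 0 0 0")

```text
clock: 24.85
position: [0.6395, 0.0536, 0.5225]
ee_rot: [0.011, 0.727, -0.028, 0.686]
ft_force: [-0.5, -0.4, -0.1]
grip_width: 0.651
```

```bash
python3 -c "
from h import *
print(get_obs()['joint_pos'])
st([.6045,.0333,.2],-.05)"
```

```text
[-0.30900718  0.50846597  0.33487062  0.6527876  -0.15705862  2.05888306
 -0.13401696]
t 24.85 pos [0.6395 0.0536 0.5225] zyaw -0.056 tilt [-0.059 -0.023 -0.998] q [-0.31  0.51  0.33  0.65 -0.16  2.06 -0.13] F [-0.5 -0.4 -0.1] T [ 0.   -0.1  -0.05] w 0.651
tool shift [ 0.3244 -0.0139 -0.0152]
turn -0.005621223054606439
```

Emit:
play_rows(increments="-0.015 0 0 0;-0.015 0 0 0;-0.015 0 0 0;0 0 0 0")

```text
clock: 25.25
position: [0.6274, 0.0534, 0.5447]
ee_rot: [0.012, 0.716, -0.027, 0.698]
ft_force: [0.3, -1.5, 0.1]
grip_width: 0.649
```

```bash
python3 -c "
from h import *
st([.6045,.0333,.2],-.05)"
```

```text
t 25.25 pos [0.6274 0.0534 0.5447] zyaw -0.055 tilt [-0.027 -0.021 -0.999] q [-0.33  0.47  0.35  0.66 -0.15  2.06 -0.13] F [ 0.3 -1.5  0.1] T [ 0.02 -0.01  0.  ] w 0.649
tool shift [ 0.3455 -0.0137 -0.013 ]
turn -0.004798435646218291
```

Good enough after a bit more; then come straight down.

Emit:
play_rows(increments="-0.015 0 0 0;-0.015 0 0 0;0 0 0 0;0.04 -0.001 -0.001 0;0.04 -0.001 -0.001 0;0.04 -0.001 -0.001 0;0.04 -0.001 -0.001 0;0.04 -0.001 -0.001 0;0.04 -0.001 -0.001 0;0.04 -0.001 -0.001 0;0.03 -0.001 -0.001 0;0.02 -0.001 -0.001 0;0 0 0 0")

```text
clock: 26.55
position: [0.6084, 0.0375, 0.2167]
ee_rot: [0.012, 0.707, -0.026, 0.707]
ft_force: [0.7, 0.4, -0.7]
grip_width: 0.652
```

```bash
python3 -c "
from h import *
st([.6045,.0333,.17],-.05)"
```

```text
t 26.55 pos [0.6084 0.0375 0.2167] zyaw -0.053 tilt [-0.   -0.02 -1.  ] q [-0.41  0.32  0.33  1.55 -0.08  1.29 -0.13] F [ 0.7  0.4 -0.7] T [ 0.04  0.04 -0.01] w 0.652
tool shift [ 0.0468 -0.0035 -0.0038]
turn -0.003148979659175044
```

Emit:
play_rows(increments="0.02 -0.002 -0.002 -0.015;0.02 -0.002 -0.001 -0.01;0 0 0 0")

```text
clock: 26.85
position: [0.6065, 0.0331, 0.1787]
ee_rot: [0.003, 0.706, -0.016, 0.708]
ft_force: [-0.3, -0.1, -0.4]
grip_width: 0.654
```

```bash
python3 -c "
from h import *
st([.605,.0332,.109],-.02)
c=save('side','pics/side12.png')
b=c['img']
cv2.imwrite('pics/d.png',cv2.resize(b[110:250,265:385],None,fx=4.2,fy=4.2,interpolation=3))
"
```

```text
t 26.85 pos [0.6065 0.0331 0.1787] zyaw -0.027 tilt [ 0.003 -0.019 -1.   ] q [-0.4   0.34  0.32  1.61 -0.09  1.21 -0.09] F [-0.3 -0.1 -0.4] T [-0.01  0.02 -0.02] w 0.654
tool shift [ 0.0697  0.0014 -0.0017]
turn -0.007143438273208957
```

View pics/d.png

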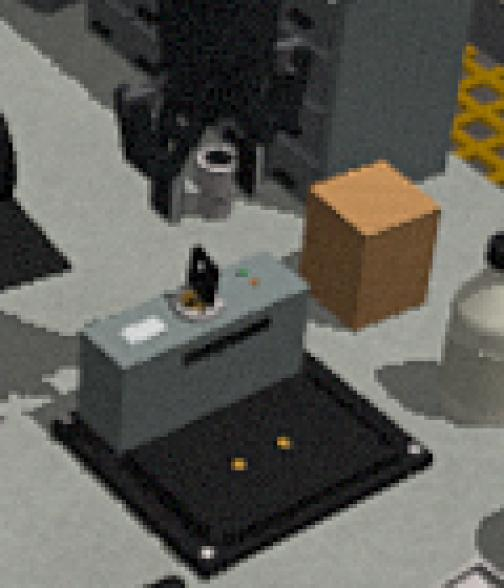

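Emit:
play_rows(increments="0.025 0.001 -0.001 -0.007;0.02 0 0 0;0.015 0 0 0;0.008 0 0 0;0 0 0 0")

```text
clock: 27.4
position: [0.6124, 0.0347, 0.1194]
ee_rot: [0.002, 0.701, -0.013, 0.713]
ft_force: [0.5, -0.0, -0.8]
grip_width: 0.652
```

```bash
python3 -c "
from h import *
st([.605,.0332,.109],-.02)"
```

```text
t 27.4 pos [0.6124 0.0347 0.1194] zyaw -0.021 tilt [ 0.017 -0.016 -1.   ] q [-0.39  0.39  0.31  1.67 -0.11  1.09 -0.07] F [ 0.5 -0.  -0.8] T [-0.06  0.02  0.  ] w 0.652
tool shift [ 0.0103 -0.0014 -0.0075]
turn -0.0006076236034884275
```

Emit:
play_rows(increments="0.003 -0.001 -0.004 0;0.003 0 -0.003 0;0.003 0 0 0;0 0 0 0")

```text
clock: 27.8
position: [0.6063, 0.0338, 0.1124]
ee_rot: [0.002, 0.7, -0.013, 0.714]
ft_force: [-0.5, 0.5, 1.2]
grip_width: 0.649
```

```bash
python3 -c "
from h import *
st([.605,.0332,.109],-.02)"
```

```text
t 27.8 pos [0.6063 0.0338 0.1124] zyaw -0.021 tilt [ 0.02  -0.016 -1.   ] q [-0.39  0.39  0.31  1.69 -0.11  1.06 -0.07] F [-0.5  0.5  1.2] T [0.05 0.01 0.04] w 0.649
tool shift [ 0.0034 -0.0005 -0.0013]
turn -0.0007654413432023333
```

Close, then turn back clockwise.

Emit:
play_rows(increments="0.003 0 -0.001 0;0 0 0 0;0 0 0 0;0 0 0 0;0 0 0 0;0 0 0 0", hand=1, squeeze=30)

```text
clock: 28.4
position: [0.6048, 0.0336, 0.1095]
ee_rot: [0.002, 0.7, -0.013, 0.714]
ft_force: [-1.3, -0.7, 1.4]
grip_width: 0.086
```

```bash
python3 -c "
from h import *
st([.605,.0332,.109],.04-np.pi/2)"
```

```text
t 28.4 pos [0.6048 0.0336 0.1095] zyaw -0.022 tilt [ 0.019 -0.015 -1.   ] q [-0.39  0.39  0.31  1.7  -0.11  1.06 -0.07] F [-1.3 -0.7  1.4] T [ 0.1   0.26 -0.13] w 0.086
tool shift [ 0.0005 -0.0004  0.0002]
turn 1.509276854842416
```

Emit:
play_rows(increments="0 0 0 0.1;0 0 0 0.1;0 0 0 0.1;0 0 0 0.1;0 0 0 0.1;0 0 0 0.1;0 0 0 0.1;0 0 0 0.1;0 0 0 0.1;0 0 0 0.1;0 0 0 0.1;0 0 0 0.1;0 0 0 0.1;0 0 0 0.1;0 0 0 0.08", squeeze=40)

```text
clock: 29.9
position: [0.6036, 0.0348, 0.1094]
ee_rot: [0.497, 0.496, -0.496, 0.511]
ft_force: [-1.5, -0.1, 0.7]
grip_width: 0.087
```

```bash
python3 -c "
from h import *
st([.605,.0332,.109],.04-np.pi/2)"
```

```text
t 29.9 pos [0.6036 0.0348 0.1094] zyaw -1.557 tilt [ 0.016 -0.015 -1.   ] q [-0.61  0.42  0.59  1.71 -0.24  1.07 -1.51] F [-1.5 -0.1  0.7] T [0.02 0.41 0.03] w 0.087
tool shift [0.0004 0.0013 0.0016]
turn -0.02629142403386986
```

Press on to the stop.

Emit:
play_rows(increments="0 0 0 0.05;0 0 0 0.05;0 0 0 0.05")

```text
clock: 30.2
position: [0.6036, 0.0352, 0.1094]
ee_rot: [0.535, 0.455, -0.533, 0.471]
ft_force: [-1.3, -0.2, 1.4]
grip_width: 0.083
```

```bash
python3 -c "
from h import *
st([.605,.0332,.109],.04-np.pi/2)"
```

```text
t 30.2 pos [0.6036 0.0352 0.1094] zyaw -1.713 tilt [ 0.016 -0.016 -1.   ] q [-0.63  0.43  0.62  1.71 -0.26  1.07 -1.65] F [-1.3 -0.2  1.4] T [-0.09  0.43  0.71] w 0.083
tool shift [0.0004 0.0017 0.0017]
turn -0.18172765226672194
```

Emit:
play_rows(increments="0 0 0 -0.06;0 0 0 0")

```text
clock: 30.4
position: [0.6036, 0.0351, 0.1094]
ee_rot: [0.52, 0.471, -0.52, 0.488]
ft_force: [-1.6, -1.3, 0.8]
grip_width: 0.089
```

```bash
python3 -c "
from h import *
st([.605,.0332,.109],.04-np.pi/2)"
```

```text
t 30.4 pos [0.6036 0.0351 0.1094] zyaw -1.651 tilt [ 0.016 -0.017 -1.   ] q [-0.63  0.43  0.6   1.71 -0.25  1.07 -1.6 ] F [-1.6 -1.3  0.8] T [-0.12  0.43  0.24] w 0.089
tool shift [0.0004 0.0016 0.0018]
turn -0.12065623844721607
```

Emit:
play_rows(increments="0 0 0 -0.035;0 0 0 0;-0.004 0 0 0;-0.005 0 0 0;-0.006 0 0 0;-0.006 0 0 0;-0.008 0 0 0;-0.01 0 0 0", squeeze=50)

```text
clock: 31.2
position: [0.6031, 0.0359, 0.1508]
ee_rot: [0.513, 0.479, -0.513, 0.495]
ft_force: [0.5, 0.2, 0.2]
grip_width: 0.084
```

```bash
python3 -c "
from h import *
st([.605,.0332,.109],.04-np.pi/2)
c=save('side','pics/side13.png')
b=c['img']
cv2.imwrite('pics/d.png',cv2.resize(b[110:250,265:385],None,fx=4.2,fy=4.2,interpolation=3))
"
```

```text
t 31.2 pos [0.6031 0.0359 0.1508] zyaw -1.623 tilt [ 0.016 -0.017 -1.   ] q [-0.64  0.38  0.62  1.67 -0.22  1.15 -1.59] F [0.5 0.2 0.2] T [ 0.04  0.07 -0.03] w 0.084
tool shift [0.0419 0.0013 0.0019]
turn -0.09211396521904103
```

View pics/d.png

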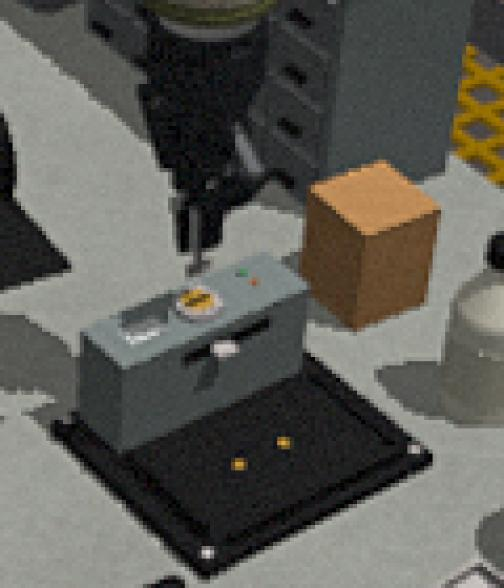

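Emit:
play_rows(increments="-0.025 0 0 0;-0.03 0 0 0;0 -0.005 0.013 -0.01;0 -0.01 0.025 -0.01;0 -0.012 0.03 -0.01;0 -0.012 0.03 -0.01;0 -0.012 0.03 -0.01;0 -0.012 0.03 -0.01;0 -0.012 0.03 -0.01;0 -0.012 0.03 -0.01;0 -0.012 0.03 -0.01;0 -0.012 0.03 -0.01;0 -0.012 0.03 -0.01;0 -0.01 0.025 -0.01;0 -0.005 0.01 -0.01;0 0 0 0")

```text
clock: 32.85
position: [0.46, -0.3231, 0.2144]
ee_rot: [0.481, 0.51, -0.476, 0.531]
ft_force: [0.6, 0.4, -0.6]
grip_width: 0.085
```

```bash
python3 -c "
from h import *
st([.449,-.335,.1],.097-np.pi/2)
"
```

```text
t 32.85 pos [ 0.46   -0.3231  0.2144] zyaw -1.487 tilt [ 0.027 -0.013 -1.   ] q [-0.19  0.23  0.84  1.73 -0.19  1.23 -0.79] F [ 0.6  0.4 -0.6] T [ 0.02  0.02 -0.03] w 0.085
tool shift [ 0.1143 -0.0149  0.0092]
turn -0.013331003646177564
```

Emit:
play_rows(increments="0.02 -0.005 0.005 -0.01;0.03 -0.005 0.004 0;0.03 -0.005 0 0;0.02 -0.001 0 0;0.01 0 0 0;0 0 0 0")

```text
clock: 33.45
position: [0.4499, -0.3316, 0.1012]
ee_rot: [0.479, 0.513, -0.471, 0.534]
ft_force: [-0.1, 0.6, 0.1]
grip_width: 0.084
```

```bash
python3 -c "
from h import *
st([.449,-.335,.046],.097-np.pi/2)
c=save('side','pics/side14.png')
b=c['img']
cv2.imwrite('pics/d.png',cv2.resize(b[200:370,280:450],None,fx=3.4,fy=3.4,interpolation=3))
"
```

```text
t 33.45 pos [ 0.4499 -0.3316  0.1012] zyaw -1.475 tilt [ 0.03  -0.012 -0.999] q [-0.1   0.36  0.79  1.86 -0.31  1.01 -0.66] F [-0.1  0.6  0.1] T [0.04 0.04 0.  ] w 0.084
tool shift [ 0.0551 -0.0028  0.0025]
turn -0.0009656166999318927
```

View pics/d.png

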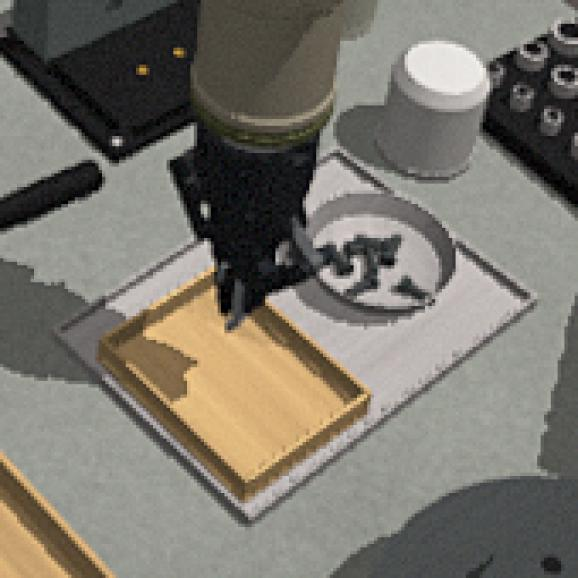

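Emit:
play_rows(increments="0.02 -0.002 0.002 0;0.015 -0.001 0 0;0.01 0 0 0;0.006 0 0 0;0.002 0 0 0;0 0 0 0")

```text
clock: 34.1
position: [0.4533, -0.3352, 0.0513]
ee_rot: [0.48, 0.511, -0.469, 0.537]
ft_force: [0.5, -0.0, -1.0]
grip_width: 0.09
```

```bash
python3 -c "
from h import *
st([.449,-.335,.046],.097-np.pi/2)
"
```

```text
t 34.1 pos [ 0.4533 -0.3352  0.0513] zyaw -1.473 tilt [ 0.038 -0.014 -0.999] q [-0.06  0.44  0.74  1.89 -0.39  0.92 -0.6 ] F [ 0.5 -0.  -1. ] T [-0.01  0.02  0.03] w 0.09
tool shift [ 0.0051 -0.0045 -0.0007]
turn 0.0011968824471964012
```

Emit:
play_rows(increments="0.003 -0.003 0 0;0.003 -0.002 0 0;0.001 0 0 0;0 0 0 0")

```text
clock: 34.5
position: [0.4487, -0.3363, 0.0447]
ee_rot: [0.48, 0.51, -0.469, 0.538]
ft_force: [1.1, 0.1, 0.6]
grip_width: 0.086
```

Emit:
play_rows(increments="0 0 0 0;0 0 0 0;0 0 0 0;0 0 0 0;0 0 0 0;0 0 0 0", hand=0.3, squeeze=20)

```text
clock: 35.1
position: [0.4492, -0.3364, 0.0452]
ee_rot: [0.48, 0.51, -0.469, 0.538]
ft_force: [-0.0, -0.4, -0.8]
grip_width: 0.354
```

```bash
python3 -c "
from h import *
st()
c=save('side','pics/side15.png')
b=c['img']
cv2.imwrite('pics/d.png',cv2.resize(b[230:350,300:400],None,fx=4.8,fy=4.8,interpolation=3))
"
```

```text
t 35.1 pos [ 0.4492 -0.3364  0.0452] zyaw -1.473 tilt [ 0.04  -0.015 -0.999] q [-0.05  0.44  0.74  1.9  -0.39  0.9  -0.59] F [-0.  -0.4 -0.8] T [-0.02  0.03 -0.02] w 0.354
```

View pics/d.png

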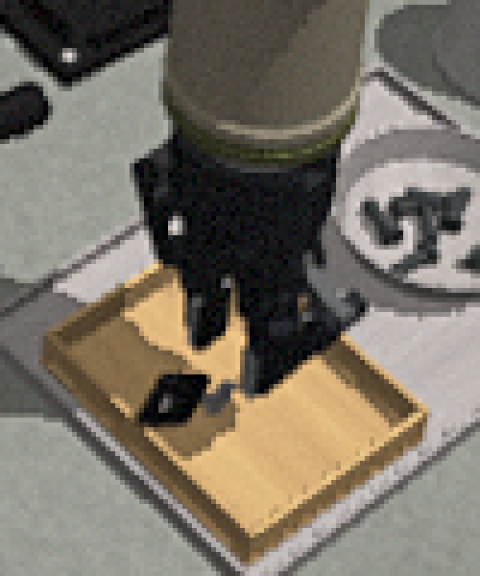

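Emit:
play_rows(increments="-0.01 0 0 0;-0.03 0 0 0;-0.04 0 0 0;-0.04 0 0 0;-0.04 0 0 0;-0.03 0 0 0;0 -0.03 -0.02 0;0 -0.03 0.03 0;0 -0.02 0.03 0;0 0 0 0")

```text
clock: 36.15
position: [0.3618, -0.3822, 0.247]
ee_rot: [0.482, 0.508, -0.468, 0.539]
ft_force: [-1.1, 0.6, -0.4]
grip_width: 0.355
```

```bash
python3 -c "
from h import *
st()
c=save('side','pics/side16.png')
c=save('top','pics/top16.png')
b=c['img']
"
```

```text
t 36.15 pos [ 0.3618 -0.3822  0.247 ] zyaw -1.474 tilt [ 0.046 -0.015 -0.999] q [-0.15  0.08  0.95  1.78 -0.09  1.27 -0.65] F [-1.1  0.6 -0.4] T [ 0.03  0.06 -0.02] w 0.355
```

View pics/side16.png

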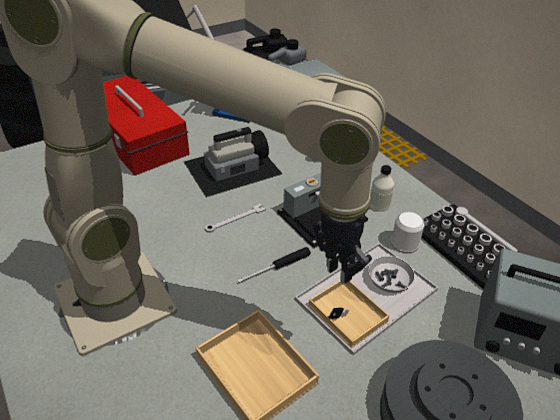

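View pics/top16.png

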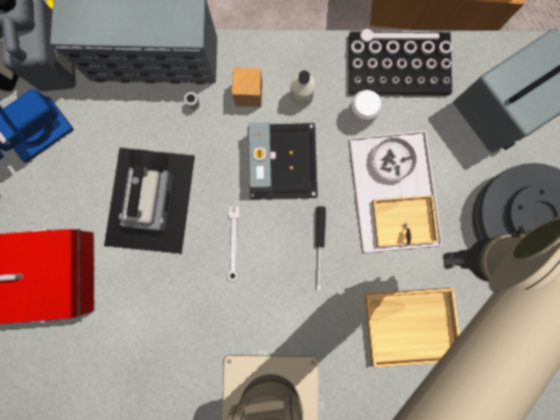

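Run:
```python
from h import *
c=np.load('pics/top16.png.npz');s=np.load('pics/side16.png.npz')
a=cv2.imread('pics/top16.png');b=cv2.imread('pics/side16.png')
A=cv2.resize(a[140:260,98:203],None,fx=5,fy=5,interpolation=3)
B=cv2.resize(b[120:200,180:290],None,fx=5,fy=5,interpolation=3)
y=-.092;R=np.array([[np.cos(y),-np.sin(y),0],[np.sin(y),np.cos(y),0],[0,0,1]])
def draw(img,cc,off,X,col):
    p=(w2pix(cc,np.array(X)@R.T+[.498,.3195,0])-off+.5)*5
    cv2.polylines(img,[p.astype(int)],True,col,1)
for im,cc,o in((A,c,(98,140)),(B,s,(180,120))):
    draw(im,cc,o,[(-.075,-.05,.059),(.075,-.05,.059),(.075,.05,.059),(-.075,.05,.059)],(0,255,0))
    draw(im,cc,o,[(-.053,-.012,.137),(.069,-.012,.137),(.069,.012,.137),(-.053,.012,.137)],(0,0,255))
    draw(im,cc,o,[(-.13,-.1,.004),(.13,-.1,.004),(.13,.1,.004),(-.13,.1,.004)],(255,255,0))
cv2.imwrite('pics/e1.png',A[:600]);cv2.imwrite('pics/e2.png',B)
cv2.imwrite('pics/e3.png',np.hstack([cv2.resize(a[115:205,240:325],None,fx=5,fy=5,interpolation=3),cv2.resize(a[185:255,365:445],None,fx=4,fy=450/70,interpolation=3)]))
```

```text
(no output)
```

View pics/e1.png

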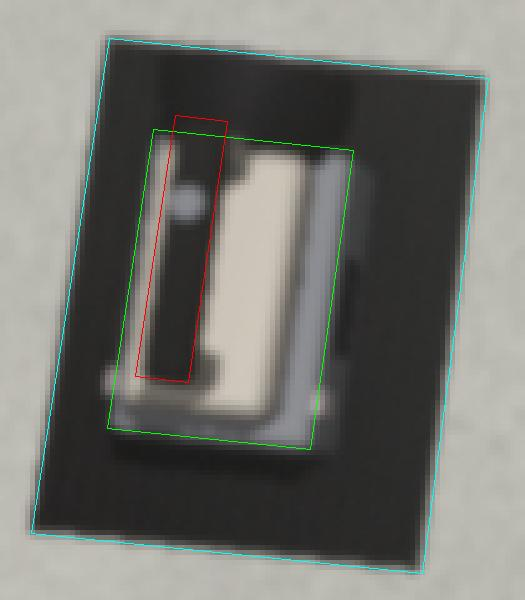

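View pics/e2.png

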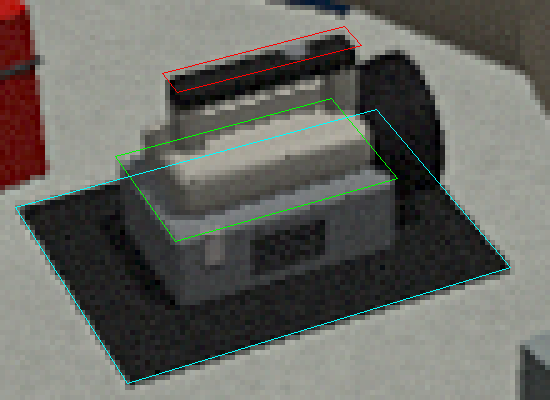

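View pics/e3.png

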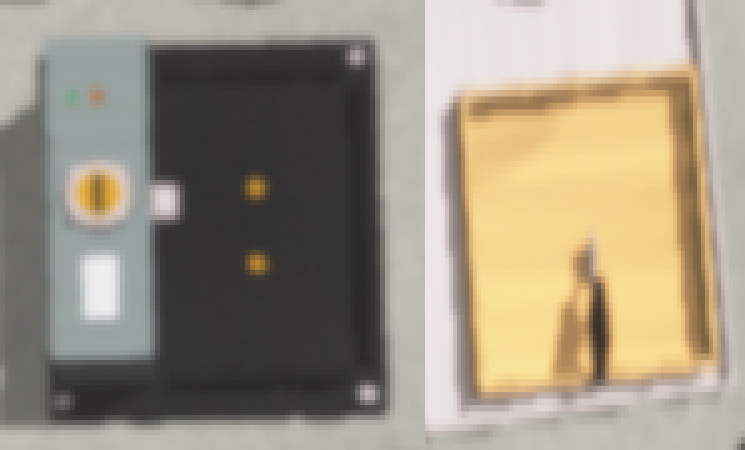

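Run:
```python
from h import *
s=np.load('pics/side16.png.npz');c=np.load('pics/top16.png.npz')
b=cv2.imread('pics/side16.png')
cv2.imwrite('pics/e1.png',cv2.resize(b[270:355,295:400],None,fx=6,fy=6,interpolation=3))
p=lambda x,y:(365+(x-425)/4,185+y/(450/70))
print(pix2w(c,[p(590,240),p(600,285),p(600,380)],[.01,.015,.03]).round(3))
```

```text
[[ 0.448 -0.341  0.01 ]
 [ 0.43  -0.346  0.015]
 [ 0.392 -0.34   0.03 ]]
```

View pics/e1.png

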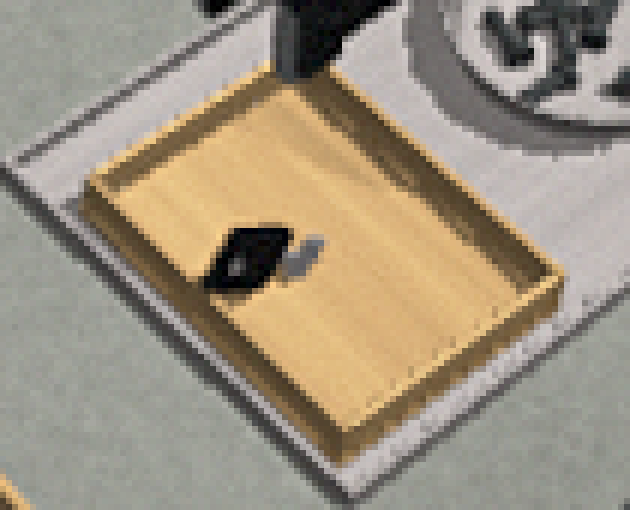

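Run:
```python
from h import *
a=cv2.imread('pics/top0.png').astype(int);b=cv2.imread('pics/top16.png').astype(int)
d=np.abs(a-b).max(2)
for n,(r0,r1,c0,c1) in dict(spanner=(200,285,222,245),screwdriver=(203,292,310,330),socket=(88,112,180,202),filter=(88,122,348,385),bottle=(66,106,286,318),box=(65,108,228,265),dish=(135,186,364,420)).items(): print(n,(d[r0:r1,c0:c1]>40).sum())
workorder.hand_in()
st()
```

```text
spanner 0
screwdriver 0
socket 0
filter 0
bottle 0
box 0
dish 0
the job is handed in; nothing more can be done
the job is handed in; nothing more can be done
```

The job is done and handed in at about 36 s on the robot's clock. I turned the key to the open stop, set the lamp on the mat, turned the key back to the locked stop, drew it out and left it in the smaller key tray.

Last checks from the pictures:
- **Lamp:** it stands upright, and its outline matches the middle of the mat to within a few millimetres, aligned with the mat. While I lowered it the tool read up to about 22 N for a moment, so the set-down pressed briefly before I released it.
- **Lock:** the cam sticks out of the housing at the same place as in the first picture, so the dock is locked.
- **Key:** it lies inside the tray with its head resting on its narrow edge near the wall, not flat. It had not moved between the two pictures I took after releasing it. If it tips, it should still stay in the tray.
- **Other things:** the spanner, screwdriver, socket, oil filter, bottle, box and parts dish show no change from the first picture.
- **Arm:** it stands clear of everything and touches nothing.

On the way the tool drifted up to about 8 degrees off vertical after fast moves. I straightened it high above the bench by pushing one wrist joint up to its range limit, where the last reading was still just inside (2.059 of 2.06). I then gripped the key again. The state reading I tried after hand-in was refused, so the final pictures and the last reading before it are what these checks rest on.

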